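Close up the terminal row on the mounting rail

ROBOT

A 7-joint arm with a two-finger parallel gripper is mounted at the origin on the work surface. World frame = base frame: x ahead of the robot, y to its left, z up, the work surface at z = 0. Lengths are in m, angles in rad, forces in N, time in s.
With the tool pointing down it reaches from about 0.425 to 0.925 m from the base axis. Payload 6.8 kg.
Tool frame: the origin (TCP) lies between the finger pads; the fingertips stand 17 mm ahead of it and the grasp point (between the pads) lies 2 mm behind it; z points along the fingers, y is the direction in which the jaws open and shut (so a half turn about z gives the same grasp; the last joint's range is limited). The gripper opens to 85 mm and grips with 20 to 120 N. Pads are 22 mm wide; open, the fingers measure 114 mm over their backs; the gripper's body (76 mm by 85 mm) begins 54 mm behind the grasp point. The pads swing forward as they close: fully open they stand 13 mm farther back than shut.
Start: joints at [-1.36, 0.477, 0.022, 1.555, -0.011, 1.109, -0.083], TCP at [0.212, 0.641, 0.248] pointing down, gripper open.
Joint ranges: [-2.96, 2.96], [-0.34, 2.1], [-1.41, 1.46], [0.24, 2.44], [-1.37, 4.51], [0.17, 1.92], [-2.96, 2.96]. Speed limits (rad/s): [2.39, 2.39, 3.14, 3.14, 3.14, 3.14, 3.14].

INTERFACE

Orientations are given as a unit quaternion [w, x, y, z].
In Python, from station import bot gives the robot as it stands. The module is installed in compiled form; this text tells all that it offers.
- The arm moves only by the tool carry_out, never from a script. Its argument "moves" is a list of rows, each a list of 3 entries, a list of its own where there are three numbers: the turn, a rotation vector about the tool's x, y, z in degrees, then the shift along the tool's x, y, z in cm, then the finger opening in cm, from 0 to 8.54. A call has 1 to 5 rows; each row is the pose to reach, as a shift and turn from the pose commanded when the call began, along the tool's axes at that moment; what a row does not reach only later rows make up. A row lasts 1/8 s, in which the tool goes at most 62.5 mm and 10.7 degrees, less where a joint would pass 70% of its speed; a pose out of reach is approached as far as the arm can. A call with a gripper value outside its range is refused whole. The fingers move at their own pace and stop on an object; "newtons" is the grip in N (left out, the last holds). Time passes only in rows, so rows that repeat a pose let the fingers close. It gives the time, the measured TCP pose, the force and the opening at its end, in the units of the state.
- bot.get_obs(): the state, without advancing time (a new reading comes with each control period).
- bot.read_camera(name): name is "scene" or "top"; returns the picture (420x560x3 uint8, red, green, blue); there is no depth.
- bot.camera_info(name): a dict with "vertical_fov" (degrees; the focal length in pixels is half the picture's height over the tangent of half this angle, whatever the lens; pixels are square), "cx", "cy" (the principal point, pixels), "position" and "attitude" of the camera in the world. Camera axes: x right, y up, looking along -z (the intrinsics and any distortion apply to the point x, -y, -z); pixel columns grow to the right and rows downward; lengths in m; the calibration is good to about 2 mm. A picture is of the moment at which its call begins. camera_info takes no time and is no camera call.
- bot.hand_in(): hands the job in, once; it reports no verdict.
Trained networks look in the newest picture that a camera, given by its name, has taken for a name from the list of things; names that differ only in an ending like _2 or _b are one class to them, and where a whole thing is asked for, a point or a joint stands for the part that bears it (a point fixed in the world has none). Each returns a list of dicts, best first, with "score" (0 to 1); they miss things now and then, are a little off and sometimes report something else, mostly with a low value. They report only what shows in the picture. A call takes as long as a camera call.
- bot.silhouettes(label, camera): "region" (420x560 bool, what is visible of it) and "location" ([column, row] in pixels, amid what is visible of it).
The state is a dict: "t": time; "q": joint angles; "joint_vel": joint speeds; "joint_torque": joint torques, N m; "eef_pos": TCP position; "tool_rot": TCP orientation; "contact_force": force on the tool from outside, world axes, zero at the start; "torque": the same for the moment, N m; "gripper_width": opening from 0.0 (shut) to 1.0 (fully open).
Only numpy, scipy, OpenCV 4.12 (cv2) and the standard library are available. Lean on these libraries where they do the work, as an engineer would, in place of code of your own. Each camera call takes 0.05 s, during which the arm holds its last target. There are 200 camera calls.

TASK

Push the loose plastic end clamp along the mounting rail so that it drives the whole row of six terminal blocks ahead of it, until the row stands home against the metal end stop with the clamp tight behind it and no gaps left. Only push, with the fingertips or the outside of the fingers: push gently, pinch and lift nothing, and leave the tools and other things where they are.

Things in the scene. Friction and masses are not known exactly. Their poses are not given: they have to be found in the camera images.
- panel: flat metal mounting plate, 220 x 440 x 3 mm, fixed to the bench; origin at the centre of its underside (z = 0). A steel top-hat rail 400 mm long and 35 mm wide runs along its y axis at x = 0, top 18 mm above the table. A grey slotted wiring duct, 30 mm wide, 36 mm above the table, stands parallel to it on the +x side, its near wall 73 mm from the rail's centre line
- rail_mid (a point): middle of the rail's length, on its centre line, level with its top (18 mm above the table); same axes as the panel
- end_stop: metal end stop block screwed down tight on the rail near one end (which end varies); it does not move. 22 mm thick along the rail, 56 mm across, 30 mm high above the rail top, two socket screw heads on it. Origin on the rail's centre line at the rail top, half-way through its thickness; same axes as the panel (y along the rail)
- end_clamp: grey plastic end clamp, screw slack, near the other end of the rail; it slides along the rail, its feet hooked under the brims (about 1 mm play). 20 mm thick along the rail; foot 46 mm across and 14 mm high above the rail top, then a web 24 mm across up to 36 mm, one screw head 4 mm high on top. Origin on the rail's centre line at the rail top, half-way through its thickness; y along the rail
- terminal1: terminal block number 1 of the six alike that stand in a touching row on the rail between end clamp and end stop (1 to 6 along the panel's +y); about 45 g, slides easily. 12 mm thick along the rail, 52 mm across, 24 mm high above the rail top at the shoulders and 41 mm in the middle. Origin on the rail's centre line at the rail top, half-way through its thickness
- terminal2: terminal block number 2 of the six alike that stand in a touching row on the rail between end clamp and end stop (1 to 6 along the panel's +y); about 45 g, slides easily. 12 mm thick along the rail, 52 mm across, 24 mm high above the rail top at the shoulders and 41 mm in the middle. Origin on the rail's centre line at the rail top, half-way through its thickness
- terminal3: terminal block number 3 of the six alike that stand in a touching row on the rail between end clamp and end stop (1 to 6 along the panel's +y); about 45 g, slides easily. 12 mm thick along the rail, 52 mm across, 24 mm high above the rail top at the shoulders and 41 mm in the middle. Origin on the rail's centre line at the rail top, half-way through its thickness
- terminal4: terminal block number 4 of the six alike that stand in a touching row on the rail between end clamp and end stop (1 to 6 along the panel's +y); about 45 g, slides easily. 12 mm thick along the rail, 52 mm across, 24 mm high above the rail top at the shoulders and 41 mm in the middle. Origin on the rail's centre line at the rail top, half-way through its thickness
- terminal5: terminal block number 5 of the six alike that stand in a touching row on the rail between end clamp and end stop (1 to 6 along the panel's +y); about 45 g, slides easily. 12 mm thick along the rail, 52 mm across, 24 mm high above the rail top at the shoulders and 41 mm in the middle. Origin on the rail's centre line at the rail top, half-way through its thickness
- terminal6: terminal block number 6 of the six alike that stand in a touching row on the rail between end clamp and end stop (1 to 6 along the panel's +y); about 45 g, slides easily. 12 mm thick along the rail, 52 mm across, 24 mm high above the rail top at the shoulders and 41 mm in the middle. Origin on the rail's centre line at the rail top, half-way through its thickness
- screwdriver: loose screwdriver 150 mm long lying on the plate beside the rail; not part of the job
- spare_terminal: a spare terminal block lying on its side on the plate, 12 mm high, beside the rail; not part of the job
- multimeter: loose multimeter, 150 x 75 x 46 mm, lying on the bench; not part of the job
- solder_spool: loose solder spool, 58 mm across and 42 mm high; not part of the job
- ferrule_jar: loose small clear jar with white lid, 52 mm across and 62 mm high; not part of the job
- tape_roll: loose roll of black tape, 70 mm across and 19 mm high; not part of the job

How it is judged:
By the outcome, as a careful person would: the job done as asked, in the order asked, and still so for the second after the job is handed in, with the robot touching nothing.
It also fails if it takes over 35 s, if anything falls off the work surface, if the arm or the gripper's body presses on something with over 40 N, if the wrist force passes 120 N, or if a joint passes its speed limit or range.

## Working session

There is one attempt and no reset: what is moved stays moved. The work goes in short steps, Python scripts to look and compute and a tool call to move; the robot and the scene stay as the last step left them, time stands still between calls to the robot, and variables do not carry over. Pictures are saved under pics/ and viewed, about 8 in all and at most 12, crops included, and the job is handed in when it is done.

Besides the shell and the picture viewer there is one more tool, called after "Request:" as a command line: name --argument value ..., lists and objects as JSON in quotes. carry_out: Moves the arm, as the interface text tells. Its arguments: {"type":"object","properties":{"moves":{"type":"array"},"newtons":{"type":"number"}},"required":["moves"]}

```bash
mkdir -p pics; python3 - <<'E'
from station import bot
import cv2
for c in("scene","top"):
    im=bot.read_camera(c); cv2.imwrite(f"pics/{c}0.png",im[:,:,::-1]); print(bot.camera_info(c))
    for n in("end_stop","end_clamp","panel","terminal1"):
        for d in bot.silhouettes(n,c)[:7]: print(c,n,d["score"],d["location"],d["region"].sum())
print(bot.get_obs())
E
```

```text
{'vertical_fov': 51.80686244039952, 'cx': 283.7564589067776, 'cy': 208.5563031854082, 'position': array([1.41809908, 0.10758504, 0.78059403]), 'attitude': array([0.60355178, 0.28019672, 0.32148454, 0.67369335])}
scene end_stop 0.65 [347.2, 239.8] 245
scene end_clamp 0.53 [248.8, 213.6] 217
scene panel 0.75 [305.0, 239.0] 7890
scene terminal1 0.67 [277.0, 218.6] 99
scene terminal1 0.65 [294.7, 224.6] 140
scene terminal1 0.64 [289.0, 220.3] 147
scene terminal1 0.63 [291.8, 225.0] 77
scene terminal1 0.49 [285.3, 221.3] 141
{'vertical_fov': 46.22237730156522, 'cx': 274.24847801867963, 'cy': 209.9147407643365, 'position': array([0.22439791, 0.01938185, 1.50470358]), 'attitude': array([ 0.70893419,  0.0800682 , -0.07401633, -0.69679479])}
top end_stop 0.62 [419.4, 230.8] 150
top end_stop 0.48 [233.3, 191.8] 155
top end_clamp 0.73 [161.4, 184.3] 352
top end_clamp 0.48 [316.7, 209.7] 111
top end_clamp 0.34 [282.2, 205.2] 67
top panel 0.97 [272.6, 204.4] 8717
top panel 0.43 [412.0, 227.4] 189
top terminal1 0.57 [277.2, 200.1] 46
top terminal1 0.55 [292.2, 202.9] 86
top terminal1 0.49 [279.3, 204.0] 84
top terminal1 0.42 [281.0, 202.2] 47
{'t': 0.5, 'q': array([-1.36011124,  0.47703339,  0.02238761,  1.55547157, -0.01145555,
        1.10930774, -0.08307464]), 'joint_vel': array([ 9.39391152e-04, -3.05641736e-04,  6.73314121e-04, -7.06746256e-04,
       -7.60424743e-05, -9.88555866e-04, -2.48622204e-05]), 'joint_torque': array([-1.81542080e-03, -5.95805883e+01,  1.60417333e+00, -2.81286138e+01,
        1.23625048e-02,  2.64809445e-03,  3.17865192e-05]), 'eef_pos': array([0.21154837, 0.64096798, 0.248255  ]), 'tool_rot': array([ 7.39026083e-06,  1.58701537e-01,  9.87326602e-01, -4.64728832e-05]), 'contact_force': array([-0.02011049, -0.42240475,  0.12920786]), 'torque': array([-0.00929798, -0.05984616,  0.00765788]), 'gripper_width': 0.9989834288470127}
```

View pics/scene0.png

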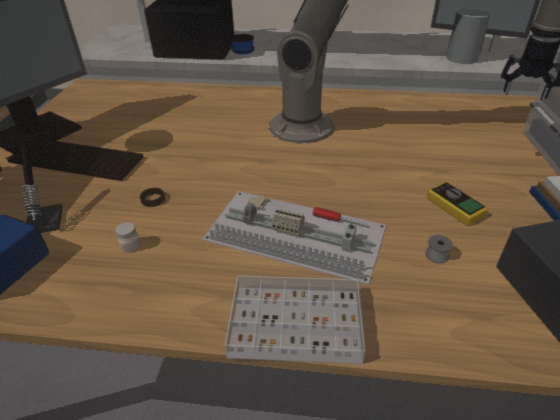

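View pics/top0.png

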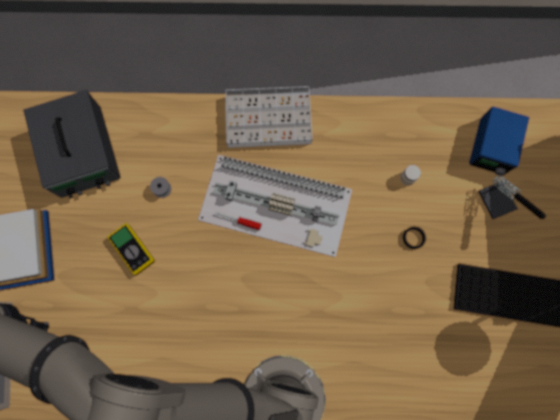

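```bash
cat > h.py <<'E'
import numpy as np, cv2
from station import bot
from scipy.spatial.transform import Rotation as R
def cam(c):
    i=bot.camera_info(c); f=210/np.tan(np.radians(i["vertical_fov"])/2); w,x,y,z=i["attitude"]
    return f,i["cx"],i["cy"],np.array(i["position"]),R.from_quat([x,y,z,w])
def proj(c,P):
    f,cx,cy,p,r=cam(c); q=r.inv().apply(np.atleast_2d(P)-p); return np.c_[cx+f*q[:,0]/-q[:,2], cy-f*q[:,1]/-q[:,2]]
def back(c,uv,z):
    f,cx,cy,p,r=cam(c); uv=np.atleast_2d(uv); d=r.apply(np.c_[(uv[:,0]-cx)/f,-(uv[:,1]-cy)/f,-np.ones(len(uv))])
    return p+d*((z-p[2])/d[:,2])[:,None]
E
python3 - <<'E'
from h import *
s=cv2.imread("pics/scene0.png");t=cv2.imread("pics/top0.png")
a=cv2.resize(s[185:280,195:395],None,fx=4,fy=4,interpolation=cv2.INTER_CUBIC)[:, :800]
b=cv2.resize(t[150:260,190:360],None,fx=4.6,fy=4.6,interpolation=cv2.INTER_CUBIC)
cv2.imwrite("pics/a.png",a);cv2.imwrite("pics/b.png",b)
print(proj("scene",[[0,0,0]]),proj("top",[[0,0,0],[.212,.641,.248]]))
for c in("scene","top"):
    bot.read_camera(c)
    d=bot.silhouettes("panel",c)[0]; m=d["region"].astype(np.uint8)
    h=cv2.convexHull(max(cv2.findContours(m,0,1)[0],key=cv2.contourArea))
    q=cv2.approxPolyDP(h,8,True)[:,0].astype(float); print(c,q.tolist(),back(c,q,.003).round(4).tolist())
E
```

```text
[[301.0308617  126.40505271]] [[283.02390734 398.88739628]
 [ 28.9752193  319.62611441]]
scene [[203.0, 237.0], [237.0, 192.0], [384.0, 225.0], [368.0, 284.0]] [[0.6206, -0.2059, 0.003], [0.4198, -0.1554, 0.003], [0.5241, 0.268, 0.003], [0.7366, 0.2181, 0.003]]
top [[218.0, 156.0], [349.0, 188.0], [335.0, 254.0], [200.0, 220.0]] [[0.7316, 0.2189, 0.003], [0.6322, -0.1991, 0.003], [0.4223, -0.1532, 0.003], [0.5215, 0.266, 0.003]]
```

View pics/a.png

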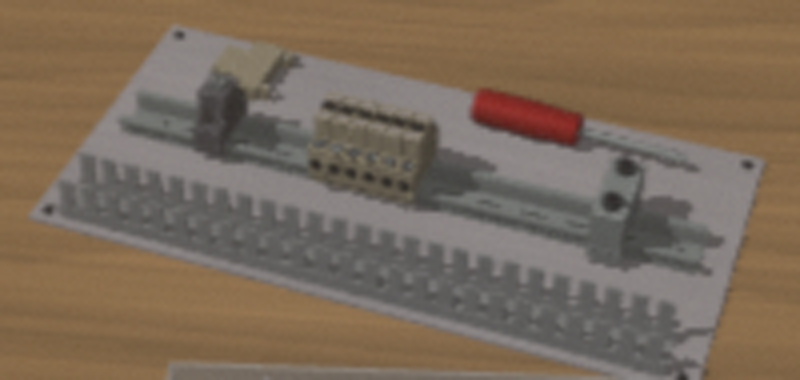

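View pics/b.png

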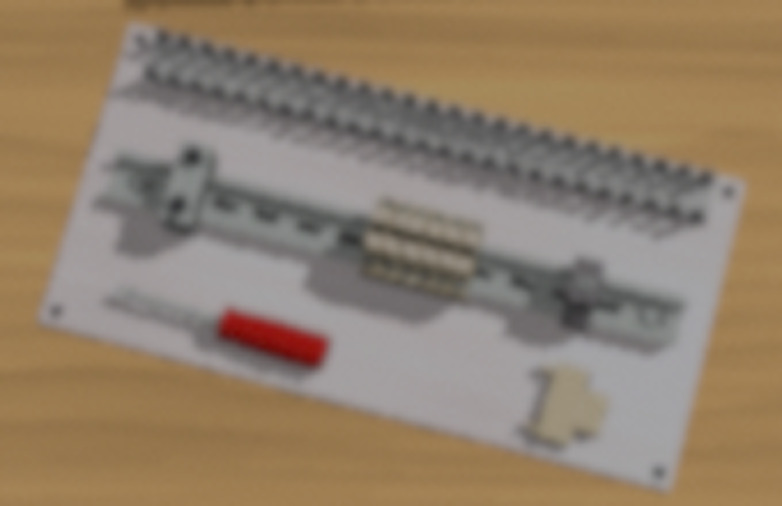

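```bash
cat >> h.py <<'E'
O=np.array([.576,.0322,0]); A=np.radians(13.4)
YP=np.array([np.sin(A),np.cos(A),0]); XP=np.array([np.cos(A),-np.sin(A),0])
def W(x,y,z): return O+x*XP+y*YP+np.array([0,0,z])
def P(w): d=np.atleast_2d(w)-O; return np.c_[d@XP,d@YP,d[:,2]].round(4)
E
python3 - <<'E'
from h import *
T=lambda u:back("top",np.array(u)/4.6+[190,150]-.4,0)
for n,u,z in[("stop",[188,187],.048),("screw1",[193,155],.05),("screw2",[178,207],.05),("clampweb",[580,298],.054),("rowL",[370,243],.059),("rowR",[477,262],.059)]:
    print(n,P(back("top",np.array(u)/4.6+[190,150],z)))
for n,u,z in[("screw1",[626,167],.05),("screw2",[612,202],.05),("clamptop",[222,86],.054),("rowL",[325,102],.059),("rowR",[432,122],.059)]:
    print("sc",n,P(back("scene",np.array(u)/4+[195,185],z)))
# overlay
b=cv2.imread("pics/top0.png");s=cv2.imread("pics/scene0.png")
def box(im,c,x,y0,y1,z,col,f,o):
    q=proj(c,[W(-x,y0,z),W(x,y0,z),W(x,y1,z),W(-x,y1,z)]); cv2.polylines(im,[((q-o+.5)*f).astype(np.int32)],True,col,1)
out=[]
for c,im,o in(("top",b,(190,150)),("scene",s,(195,185))):
    k=cv2.resize(im[o[1]:o[1]+100,o[0]:o[0]+195],None,fx=4,fy=4,interpolation=cv2.INTER_CUBIC)
    for a in((.11,-.22,.22,.003,(0,255,0)),(.0175,-.2,.2,.018,(255,0,0)),(.012,-.14,-.12,.054,(0,0,255)),(.028,.134,.156,.048,(255,0,255)),(.01,-.036,.036,.059,(0,255,255))): box(k,c,*a,4,o)
    out.append(k[:300] if 0 else cv2.resize(k,(585,300)))
cv2.imwrite("pics/o.png",np.vstack(out))
E
```

```text
stop [[-0.0028  0.1397  0.048 ]]
screw1 [[0.0188 0.142  0.05  ]]
screw2 [[-0.0181  0.1421  0.05  ]]
clampweb [[-0.0129 -0.1302  0.054 ]]
rowL [[-0.0123  0.0119  0.059 ]]
rowR [[-0.0073 -0.0592  0.059 ]]
sc screw1 [[-0.0167  0.1446  0.05  ]]
sc screw2 [[0.0177 0.1438 0.05  ]]
sc clamptop [[-0.0026 -0.126   0.054 ]]
sc rowL [[-0.004  -0.0532  0.059 ]]
sc rowR [[-0.0079  0.0188  0.059 ]]
```

View pics/o.png

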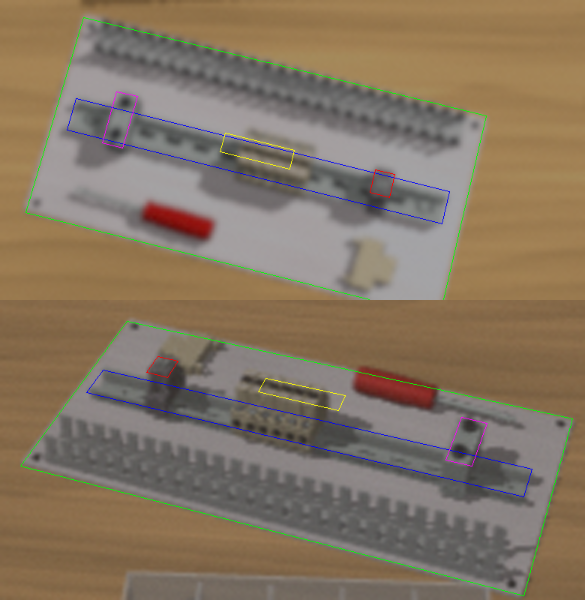

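```bash
cat >> h.py <<'E'
def tool():
    o=bot.get_obs(); w,x,y,z=o["tool_rot"]; return o,R.from_quat([x,y,z,w])
def go(t,jaw=XP):
    o,r=tool(); tgt=R.from_matrix(np.c_[np.cross(jaw,[0,0,-1]),jaw,[0,0,-1]])
    print("t",o["t"],"P",P(o["eef_pos"]),"F",o["contact_force"].round(1),"g",round(o["gripper_width"],3))
    print("turn",np.degrees((r.inv()*tgt).as_rotvec()).round(2),"shift cm",(r.inv().apply(t-o["eef_pos"])*100).round(2))
E
python3 - <<'E'
from h import *
for z in(.2,.041): go(W(0,-.175,z))
E
```

```text
t 0.7 P [[-0.4956  0.5078  0.2483]] F [-0.3 -0.4  0.2] g 1.004
turn [ 0.   -0.   85.13] shift cm [-55.17 -63.83   4.83]
t 0.7 P [[-0.4956  0.5078  0.2483]] F [-0.3 -0.4  0.2] g 1.004
turn [ 0.   -0.   85.13] shift cm [-55.17 -63.83  20.73]
```

Request:
carry_out --moves '[[[0, 0, 9], [-3.9, -4.5, 0.5], 0], [[0, 0, 18], [-7.8, -9, 1], 0], [[0, 0, 27], [-11.7, -13.5, 1.5], 0], [[0, 0, 36], [-15.6, -18, 2], 0], [[0, 0, 45], [-19.5, -22.5, 2.5], 0]]' --newtons 40

```text
t: 1.32
eef_pos: [0.3269, 0.3645, 0.2235]
tool_rot: [-0.0, 0.527, 0.85, 0.001]
contact_force: [1.2, -0.2, 1.0]
gripper_width: 0.0
```

```bash
python3 -c "
from h import *
go(W(0,-.175,.2))"
```

```text
t 1.325 P [[-0.3193  0.2655  0.2235]] F [ 1.2 -0.2  1. ] g 0.0
turn [ 3.000e-02 -5.000e-02  3.984e+01] shift cm [-54.29  -3.7    2.31]
```

Request:
carry_out --moves '[[[0, 0, 8], [-5.5, -0.4, 0], 0], [[0, 0, 16], [-11, -0.8, 0], 0], [[0, 0, 24], [-16.5, -1.2, 0], 0], [[0, 0, 32], [-22, -1.6, 0], 0], [[0, 0, 39.8], [-27.5, -2, 0], 0]]'

```text
t: 1.95
eef_pos: [0.4327, 0.1101, 0.2237]
tool_rot: [-0.0, 0.784, 0.62, 0.001]
contact_force: [1.0, 0.9, -0.3]
gripper_width: 0.001
```

```bash
python3 -c "
from h import *
go(W(0,-.175,.15))"
```

```text
t 1.95 P [[-0.1575  0.0425  0.2237]] F [ 1.   0.9 -0.3] g 0.001
turn [ 0.04 -0.07  0.09] shift cm [-21.79  15.71   7.36]
```

Request:
carry_out --moves '[[[0, 0, 0], [-4.4, 3.1, 1], 0], [[0, 0, 0], [-8.8, 6.2, 2], 0], [[0, 0, 0], [-13.2, 9.3, 3], 0], [[0, 0, 0], [-17.6, 12.4, 4.5], 0], [[0, 0, 0], [-21.8, 15.7, 7.3], 0]]'

```text
t: 2.58
eef_pos: [0.5374, -0.1378, 0.1507]
tool_rot: [0.001, 0.783, 0.622, 0.001]
contact_force: [0.7, 0.7, 0.8]
gripper_width: 0.002
```

```bash
python3 -c "
from h import *
go(W(0,-.175,.041))
cv2.imwrite('pics/s1.png',cv2.resize(bot.read_camera('scene')[150:270,180:400,::-1],None,fx=3.6,fy=3.6,interpolation=cv2.INTER_CUBIC))"
```

```text
t 2.575 P [[ 0.0019 -0.1743  0.1507]] F [0.7 0.7 0.8] g 0.002
turn [ 0.17 -0.06  0.37] shift cm [-0.08 -0.22 10.97]
```

View pics/s1.png

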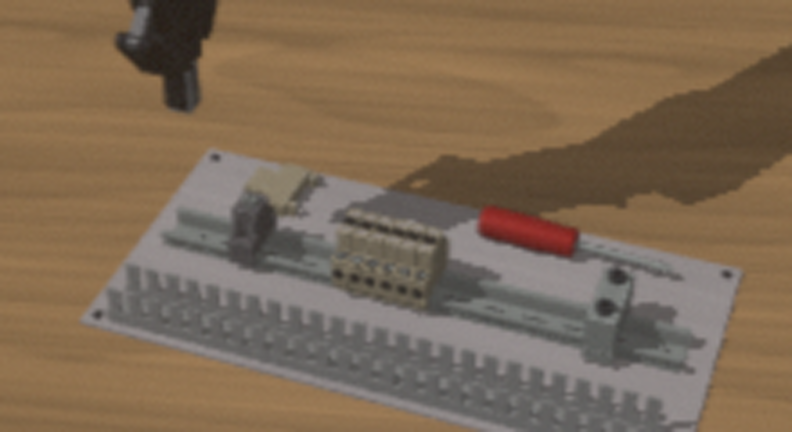

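The shut fingertips (crop 183,105) hang above the rail behind the clamp (255,225); row at (390,255), stop at (605,310). Nothing is in the way.

Request:
carry_out --moves '[[[0, 0, 0.3], [-0.1, -0.2, 4], 0], [[0, 0, 0.3], [-0.1, -0.2, 8], 0], [[0, 0, 0.3], [-0.1, -0.2, 10], 0], [[0, 0, 0.3], [-0.1, -0.2, 10.9], 0], [[0, 0, 0.3], [-0.1, -0.2, 10.9], 0]]'

```text
t: 3.25
eef_pos: [0.534, -0.1368, 0.0417]
tool_rot: [0.0, 0.785, 0.62, 0.0]
contact_force: [-0.0, 0.0, 1.2]
gripper_width: 0.0
```

```bash
python3 -c "
from h import *
go(W(0,.03,.041))
cv2.imwrite('pics/s2.png',cv2.resize(bot.read_camera('scene')[150:270,180:400,::-1],None,fx=3.6,fy=3.6,interpolation=cv2.INTER_CUBIC))"
```

```text
t 3.25 P [[-0.0017 -0.1741  0.0417]] F [-0.   0.   1.2] g 0.0
turn [ 0.03 -0.01  0.04] shift cm [20.41  0.19  0.07]
```

View pics/s2.png

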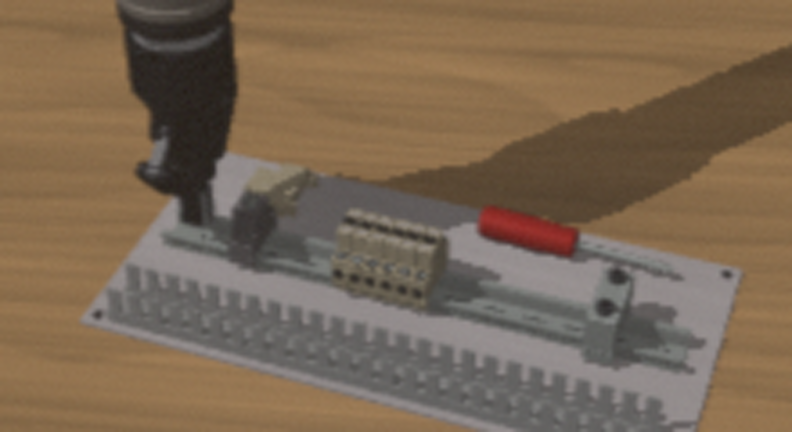

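Fingertips (195,215) stand on the rail line just behind the clamp (250,225), clear of the spare terminal. Pushing.

Request:
carry_out --moves '[[[0, 0, 0], [0.9, 0.2, 0], 0], [[0, 0, 0], [1.7, 0.2, 0], 0], [[0, 0, 0], [2.3, 0.2, 0], 0], [[0, 0, 0], [2.8, 0.2, 0], 0], [[0, 0, 0], [3.3, 0.2, 0], 0]]'

```text
t: 3.92
eef_pos: [0.5431, -0.1048, 0.0413]
tool_rot: [0.0, 0.785, 0.62, -0.0]
contact_force: [0.2, -0.7, 0.3]
gripper_width: 0.001
```

Request:
carry_out --moves '[[[0, 0, 0], [0.6, 0, 0], 0], [[0, 0, 0], [1.2, 0, 0], 0], [[0, 0, 0], [1.8, 0, 0], 0], [[0, 0, 0], [2.4, 0, 0], 0], [[0, 0, 0], [3.0, 0, 0], 0]]'

```text
t: 4.55
eef_pos: [0.5501, -0.0755, 0.0412]
tool_rot: [-0.0, 0.785, 0.62, -0.0]
contact_force: [-0.9, 0.3, 0.2]
gripper_width: -0.006
```

Request:
carry_out --moves '[[[0, 0, 0], [0.6, 0, 0], 0], [[0, 0, 0], [1.2, 0, 0], 0], [[0, 0, 0], [1.8, 0, 0], 0], [[0, 0, 0], [2.4, 0, 0], 0], [[0, 0, 0], [3.0, 0, 0], 0]]'

```text
t: 5.18
eef_pos: [0.5571, -0.0465, 0.0413]
tool_rot: [0.0, 0.785, 0.62, -0.0]
contact_force: [-0.0, -0.9, -0.2]
gripper_width: 0.002
```

```bash
python3 -c "
from h import *
go(W(0,.03,.041))
cv2.imwrite('pics/s3.png',cv2.resize(bot.read_camera('scene')[150:270,180:400,::-1],None,fx=3.6,fy=3.6,interpolation=cv2.INTER_CUBIC))"
```

```text
t 5.175 P [[-0.0002 -0.0809  0.0413]] F [-0.  -0.9 -0.2] g 0.002
turn [0.   0.01 0.03] shift cm [11.09  0.02  0.03]
```

View pics/s3.png

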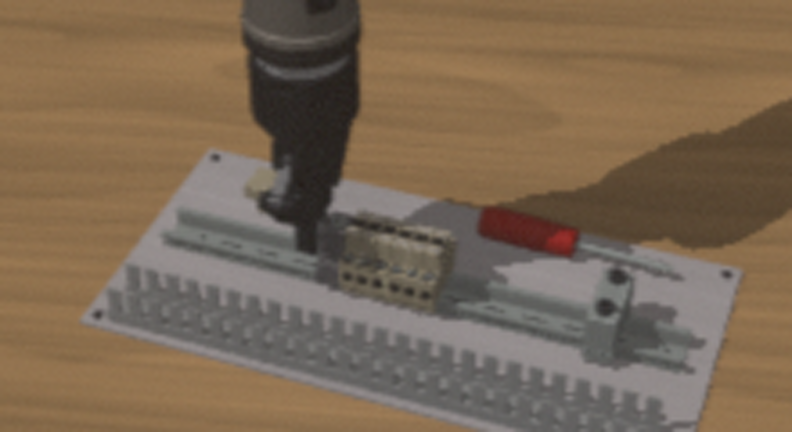

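Clamp (330,245) has reached the row, which has started moving (right edge now at 452). Continuing at the same pace, slower near the stop.

Request:
carry_out --moves '[[[0, 0, 0], [0.6, 0, 0], 0], [[0, 0, 0], [1.2, 0, 0], 0], [[0, 0, 0], [1.8, 0, 0], 0], [[0, 0, 0], [2.4, 0, 0], 0], [[0, 0, 0], [3.0, 0, 0], 0]]'

```text
t: 5.85
eef_pos: [0.564, -0.0171, 0.0413]
tool_rot: [-0.0, 0.785, 0.62, 0.0]
contact_force: [-0.3, -0.8, -0.1]
gripper_width: 0.0
```

Request:
carry_out --moves '[[[0, 0, 0], [0.6, 0, 0], 0], [[0, 0, 0], [1.2, 0, 0], 0], [[0, 0, 0], [1.8, 0, 0], 0], [[0, 0, 0], [2.4, 0, 0], 0], [[0, 0, 0], [3.0, 0, 0], 0]]'

```text
t: 6.48
eef_pos: [0.5709, 0.012, 0.0413]
tool_rot: [0.0, 0.785, 0.62, 0.0]
contact_force: [-0.0, -0.2, -0.9]
gripper_width: -0.002
```

Request:
carry_out --moves '[[[0, 0, 0], [0.5, 0, 0], 0], [[0, 0, 0], [1, 0, 0], 0], [[0, 0, 0], [1.5, 0, 0], 0], [[0, 0, 0], [2, 0, 0], 0], [[0, 0, 0], [2.5, 0, 0], 0]]'

```text
t: 7.1
eef_pos: [0.5767, 0.0362, 0.0413]
tool_rot: [0.0, 0.785, 0.62, -0.0]
contact_force: [-0.9, 0.7, 0.5]
gripper_width: -0.001
```

```bash
python3 -c "
from h import *
go(W(0,.03,.041))
cv2.imwrite('pics/s4.png',cv2.resize(bot.read_camera('scene')[180:280,240:400,::-1],None,fx=5,fy=5,interpolation=cv2.INTER_CUBIC))"
```

```text
t 7.1 P [[-0.0003  0.0041  0.0413]] F [-0.9  0.7  0.5] g -0.001
turn [-0.    0.    0.03] shift cm [2.59 0.03 0.03]
```

View pics/s4.png

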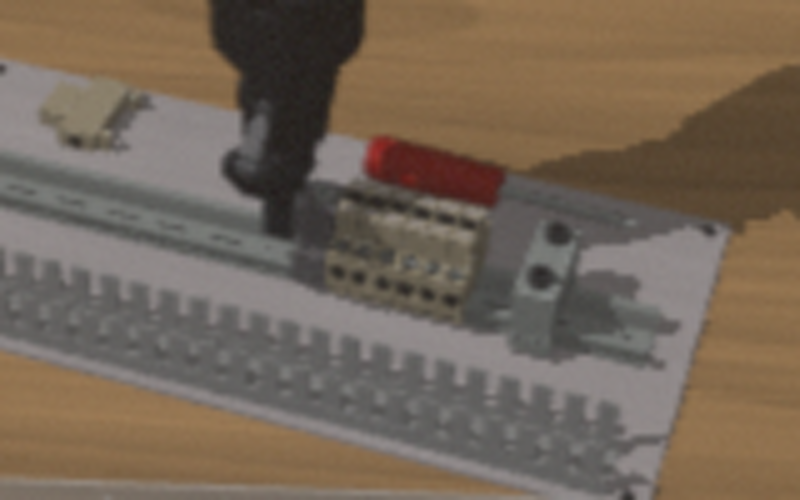

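Row intact, closed up, its front edge at (470,310), stop face at (515,310): about 2.5 cm left, in line with the estimate.

Request:
carry_out --moves '[[[0, 0, 0], [0.4, 0, 0], 0], [[0, 0, 0], [0.8, 0, 0], 0], [[0, 0, 0], [1.2, 0, 0], 0], [[0, 0, 0], [1.5, 0, 0], 0], [[0, 0, 0], [1.8, 0, 0], 0]]'

```text
t: 7.78
eef_pos: [0.5808, 0.0537, 0.0413]
tool_rot: [0.0, 0.785, 0.62, -0.0]
contact_force: [-0.1, -0.5, 0.3]
gripper_width: 0.002
```

Request:
carry_out --moves '[[[0, 0, 0], [0.1, 0, 0], 0], [[0, 0, 0], [0.2, 0, 0], 0], [[0, 0, 0], [0.3, 0, 0], 0]]'

```text
t: 8.15
eef_pos: [0.5815, 0.0563, 0.0413]
tool_rot: [0.0, 0.785, 0.62, -0.0]
contact_force: [-0.8, -0.3, 0.4]
gripper_width: -0.001
```

Request:
carry_out --moves '[[[0, 0, 0], [0.1, 0, 0], 0], [[0, 0, 0], [0.2, 0, 0], 0], [[0, 0, 0], [0.3, 0, 0], 0]]'

```text
t: 8.52
eef_pos: [0.5822, 0.0593, 0.0413]
tool_rot: [0.0, 0.785, 0.62, 0.0]
contact_force: [0.4, -0.7, 0.0]
gripper_width: -0.001
```

Request:
carry_out --moves '[[[0, 0, 0], [0.1, 0, 0], 0], [[0, 0, 0], [0.2, 0, 0], 0]]'

```text
t: 8.78
eef_pos: [0.5824, 0.0606, 0.0413]
tool_rot: [0.0, 0.785, 0.62, -0.0]
contact_force: [-1.3, -4.5, 1.3]
gripper_width: 0.002
```

Request:
carry_out --moves '[[[0, 0, 0], [0.1, 0, 0], 0], [[0, 0, 0], [0.2, 0, 0], 0]]'

```text
t: 9.02
eef_pos: [0.5825, 0.0607, 0.0412]
tool_rot: [0.001, 0.785, 0.619, -0.001]
contact_force: [-2.4, -8.2, 3.2]
gripper_width: -0.0
```

```bash
python3 -c "
from h import *
go(W(0,.03,.041))
cv2.imwrite('pics/s5.png',cv2.resize(bot.read_camera('scene')[195:270,280:400,::-1],None,fx=6.5,fy=6.5,interpolation=cv2.INTER_CUBIC))"
```

```text
t 9.025 P [[-0.0003  0.0292  0.0412]] F [-2.4 -8.2  3.2] g -0.0
turn [-0.02  0.16 -0.08] shift cm [0.08 0.03 0.02]
```

View pics/s5.png

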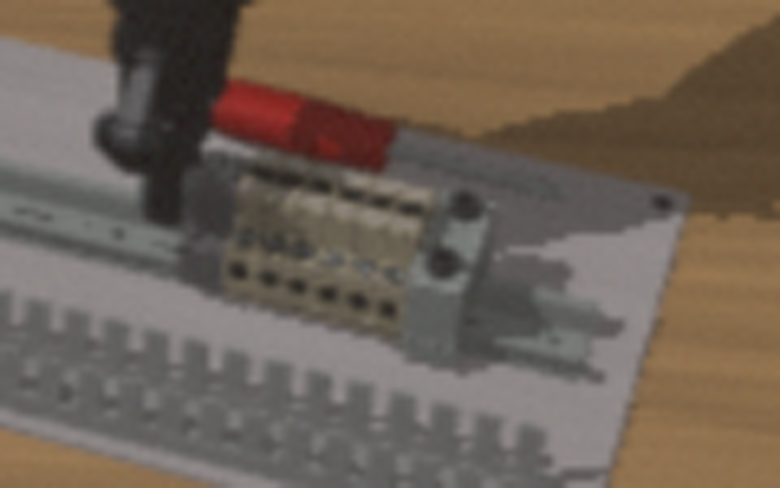

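The row meets the stop (420,290) with the clamp (205,230) against it. The force rose to 8.5 N with no more travel, at 29 mm along the rail as predicted. I'll press a touch more, then back off gently.

Request:
carry_out --moves '[[[0, 0, 0], [0.1, 0, 0], 0], [[0, 0, 0], [0.15, 0, 0], 0], [[0, 0, 0], [0.15, 0, 0], 0]]'

```text
t: 9.45
eef_pos: [0.5825, 0.0607, 0.0413]
tool_rot: [0.001, 0.786, 0.619, -0.002]
contact_force: [-3.0, -10.4, 3.0]
gripper_width: -0.003
```

Request:
carry_out --moves '[[[0, 0, 0], [-0.2, 0, 0], 0], [[0, 0, 0], [-0.5, 0, 0], 0], [[0, 0, 0], [-1.2, 0, 0], 0], [[0, 0, 0], [-2.4, 0, 0], 0], [[0, 0, 0], [-3.4, 0, 0], 0]]'

```text
t: 10.07
eef_pos: [0.5754, 0.0306, 0.0414]
tool_rot: [0.0, 0.785, 0.62, -0.0]
contact_force: [-0.2, -0.8, -0.3]
gripper_width: -0.003
```

Request:
carry_out --moves '[[[0, 0, 0], [0, 0, -3], 0], [[0, 0, 0], [0, 0, -7], 0], [[0, 0, 0], [-4, 0, -12], 0], [[0, 0, 0], [-9, 0, -15], 0], [[0, 0, 0], [-14, 0, -16], 0]]'

```text
t: 10.7
eef_pos: [0.5436, -0.1068, 0.2036]
tool_rot: [0.001, 0.785, 0.62, 0.002]
contact_force: [0.8, 0.2, 0.2]
gripper_width: 0.001
```

```bash
python3 -c "
from h import *
go(W(0,.03,.041))
a=[cv2.resize(bot.read_camera(c)[y:y+65,x:x+170,::-1],None,fx=4.5,fy=4.5,interpolation=cv2.INTER_CUBIC) for c,y,x in(('scene',200,220),('top',165,195))]
cv2.imwrite('pics/s6.png',np.vstack(a))"
```

```text
t 10.7 P [[ 0.0007 -0.1427  0.2036]] F [0.8 0.2 0.2] g 0.001
turn [ 0.22 -0.07  0.02] shift cm [17.25 -0.12 16.28]
```

View pics/s6.png

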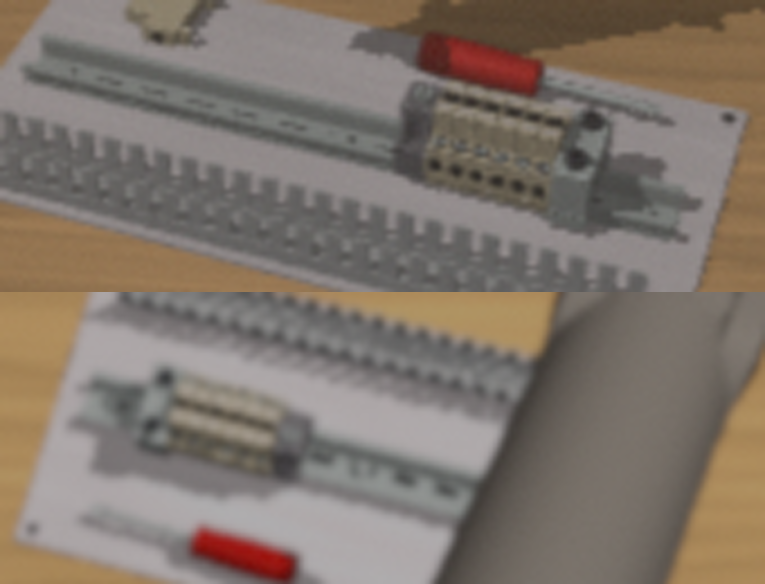

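Both views show stop, six blocks and clamp closed up with no gap (scene 415–590, top 155–305). The tools are undisturbed and the arm is clear, so I'm handing in.

```bash
python3 -c "
from station import bot
print(bot.hand_in())"
```

```text
the job is handed in; nothing more can be done
None
```

The row of six terminal blocks now stands against the metal end stop with the clamp tight behind it, and the job is handed in. I pushed the clamp with the shut fingertips at about 50 mm/s, slowing to 8 mm/s near the stop.

- **Contact at the stop:** movement stopped where I had predicted, with the tool 29 mm along the rail. The pushing force rose to about 11 N with no further travel. Then I backed straight off and lifted clear.
- **Last pictures:** both cameras show no visible gap between stop, blocks and clamp. The screwdriver and spare terminal look unmoved. I did not recheck the other loose things, but the arm's path stayed well above them.
- **Time:** the robot's clock stood at about 11 s of the 35 s allowed. No check failed or disagreed.

The pictures resolve only about 2–3 mm per pixel on the panel. A gap below about 1 mm is ruled out by the firm contact force, not by the images.

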